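Hold a colour probe on the ground spot of a boxed sherd

TASK

Fold the lid of the grey specimen box right back to its stop, then take the colour probe up out of its stand and hold it upright, square on the sherd in the box, with its sprung white nose centred on the pale ground spot and pressed in lightly, about half of its 8 mm travel. Touch the sherd with nothing but the nose and do not shift it, and leave the loupe, the scale bar and the other sherd where they lie. Finish while still holding the probe there: do not put it down or let go.

Things in the scene. Friction and masses are not known exactly. Their poses are not given: they have to be found in the camera images.
- spec_box: grey plastic clamshell specimen box, fixed to the bench. The tray is 120 mm (its own x) by 158 mm (its own y), 32 mm high, with walls 4 mm thick and a flat foam bed whose top is 10 mm above the bench. Origin at the centre of its underside; the lid's hinge is along its rear (+x) edge, the thumb tab at its front (-x), which faces the robot, turned by up to about 0.3 rad either way.
- lid (a joint): angle of the box's lid: 0 shut, grows as it folds up and back, stop at 1.92 rad (110 degrees, leaning back past upright). The lid is a 12 mm deep shell of 120 x 158 mm on a stiff hinge (about 0.12 N m of friction): it stays at any angle. It starts shut or a little ajar.
- lid_hinge (a point): point on the lid's hinge axis, at the middle of the box's rear edge, 32.5 mm above the bench; the axis is the box's y
- lid_tab (a point): centre of the outer part of the lid's thumb tab, the place to take it, 136 mm from the hinge axis. The tab is 26 mm wide (box's y), 8 mm thick and stands 24 mm straight out from the middle of the lid's front edge; this point is 16 mm out from that edge, 8 mm from the tab's end. The point turns with the lid.
- sherd: roof tile fragment, 74 x 110 x 25 mm, brown glazed face up, lying loose on the foam bed of the box under the lid. Origin at the centre of its underside.
- spot (a point): centre of the pale round spot, 18 mm across, where the glaze of that sherd has been ground away; it lies on the upper face, 24 mm above the sherd's underside and so about 34 mm above the bench. The point's z is square to the face (upward).
- stand: pale grey round stand, fixed to the bench: foot 80 mm across, upright tube 38 mm across with a bore of 30 mm, rim 70 mm above the bench. Origin at the centre of its underside.
- probe: colour probe, 0.1 to 0.2 kg, 143 mm long, nose down in the stand, collar on its rim. Origin at the nose tip at rest, z along the probe to its top. From the tip up: white sprung nose, 18 mm across, to 10 mm; aluminium front, 27 mm across, to 57 mm; collar, 35 mm across, to 63 mm; round dark handle to grip, 30 mm across, to 143 mm. Draw it straight up 60 mm to leave the stand.
- nose_tip (a point): centre of the flat end of the probe's nose; moves with the nose as it is pressed in
- nose (a joint): how far the nose is pressed into the probe: 0 at rest, stop at 0.008 m. Its spring takes about 1.6 N to start and 0.4 N more for each mm (3.2 N at 4 mm).
- loupe: small black folding hand lens, 32 x 50 x 16 mm, on the bench beyond the work, between box and stand; to be left alone
- scale_bar: thin black and white photo scale bar, 20 x 150 x 4 mm, on the bench between box and stand; to be left alone
- spare_sherd: another roof tile fragment, 58 x 72 x 26 mm, without a spot, on the bench to the left of the work; to be left alone
There are look-alikes about, which are no part of the job. What is shaped like the probe but green is not meant.

How it is judged:
By the outcome, as a careful person would: the job done as asked, in the order asked, and still so for the second after the job is handed in, while the arm keeps its last pose, push and grip.
It also fails if it takes over 64 s, if anything falls off the work surface, if the arm or the gripper's body presses on something with over 40 N, if the wrist force passes 120 N, or if a joint passes its speed limit or range.

ROBOT

A 6-joint arm with a two-finger parallel gripper is mounted at the origin on a cart in front of the work surface, level with it; the furniture and walls round the work are solid. World frame = base frame: x ahead of the robot, y to its left, z up, the work surface at z = 0. Lengths are in m, angles in rad, forces in N, time in s.
With the tool pointing down it reaches from about 0.375 to 0.9 m from the base axis. Payload 3.1 kg.
Tool frame: the origin (TCP) lies at the very end of the fingers, on their centre line; the grasp point (between the pads) lies 19 mm behind it; z points along the fingers, y is the line along which they close (so a half turn about z gives the same grasp; the last joint's range is limited). The gripper opens to 87 mm and grips with 3 to 60 N. Pads are 19 mm wide; open, the fingers measure 117 mm over their backs; the gripper's body (75 mm by 190 mm) begins 51 mm behind the grasp point.
Start: joints at [-0.178, 0.527, 1.433, -0, 1.181, -0.178], TCP at [0.625, 0, 0.199] pointing down, gripper open.
Joint ranges: [-3.08, 3.08], [-0.75, 2.2], [0.22, 2.44], [-1.43, 4.57], [0, 2.65], [-2.85, 2.85]. Speed limits (rad/s): [2.79, 2.79, 3.14, 3.14, 3.14, 3.14].

INTERFACE

Orientations are given as a unit quaternion [x, y, z, w].
In Python, from station import ctrl gives the robot as it stands.
- The arm moves only by the tool step_arm, never from a script. Its arguments are lists of equal length, an entry for each row: "xyz": the shift along the tool's x, y, z in m, a list of three; "turn": the turn about the tool's z in rad. A call has 1 to 10 rows; each row shifts and turns the commanded pose from where the row before left it, along the tool's axes as they then stand; what a row does not reach is not made up. A row lasts 1/12 s, in which the tool goes at most 41.7 mm and 7.16 degrees, less where a joint would pass 70% of its speed; a pose out of reach is approached as far as the arm can. A call with a gripper value outside its range is refused whole. "grip" is the finger opening in m, from 0 to 0.087, set as the call begins (left out, the last holds). The fingers move at their own pace and stop on an object; "grip_force" is the grip in N (left out, the last holds). Time passes only in rows, so rows that do not move let the fingers close. It gives the time, the measured TCP pose, the force, the opening and the grip force at its end, in the units of the state.
- ctrl.state(): the state, without advancing time (a new reading comes with each control period).
- ctrl.get_image(name): name is "scene" or "side" or "wrist"; returns (picture, depth): 420x560x3 uint8, red, green, blue; 420x560 float32, m along the optical axis (not along the pixel's ray), 0 where there is no reading.
- ctrl.camera_model(name): a dict with "K" (3x3 intrinsics, pixels), "k1" (the pictures are not rectified: a ray, as slopes to the right and down, at radius r is drawn at 1 + k1 r^2 times it, then the intrinsics apply), "R" (3x3) and "t" (3): a world point X has camera coordinates R X + t; the wrist camera has in their place "tool_from_camera" (4x4, takes a point from camera to tool coordinates, whose origin is the TCP and whose axes are the flange's). Camera axes: x right, y down, z forward; pixel columns grow to the right and rows downward; lengths in m; the calibration is good to about 2 mm. A picture is of the moment at which its call begins: read the wrist's pose just before it. camera_model takes no time and is no camera call.
- ctrl.sign_off(): hands the job in; it is judged then, once.
The state is a dict: "clock": time; "qpos": joint angles; "qd": joint speeds; "joint_torque": joint torques, N m; "tool_pos": TCP position; "ee_rot": TCP orientation; "force": force on the tool from outside, world axes, zero at the start; "torque": the same for the moment, N m; "opening": finger opening in m; "gripper_force": force on a finger pad.
Only numpy, scipy, OpenCV 4.12 (cv2) and the standard library are available. Lean on these libraries where they do the work, as an engineer would, in place of code of your own. Each camera call takes 0.05 s, during which the arm holds its last target. There are 200 camera calls.

## Working session

There is one attempt and no reset: what is moved stays moved. The work goes in short steps, Python scripts to look and compute and a tool call to move; the robot and the scene stay as the last step left them, time stands still between calls to the robot, and variables do not carry over. Pictures are saved under pics/ and viewed, at most 14 in all, crops included, and the job is handed in when it is done.

Besides the shell and the picture viewer there is one more tool, called after "Emit:" as name(argument=value, ...), one argument or row to a line, values as JSON. step_arm: Moves the arm, as the interface text tells. Its arguments: {"type":"object","properties":{"xyz":{"type":"array","items":{"type":"array","items":{"type":"number"}}},"turn":{"type":"array","items":{"type":"number"}},"grip":{"type":"number"},"grip_force":{"type":"number"}},"required":["xyz","turn"]}

```bash
ls; mkdir -p pics; cat > h.py <<'E'
import numpy as np, cv2
from station import ctrl
from scipy.spatial.transform import Rotation as Ro
def cam(n, st=None):
    m=ctrl.camera_model(n); K=np.array(m['K']); k1=m['k1']
    if 'R' in m: R=np.array(m['R']); t=np.array(m['t']); Rc=R.T; c=-R.T@t
    else:
        T=np.array(m['tool_from_camera']); st=st or ctrl.state(); A=Ro.from_quat(st['ee_rot']).as_matrix()
        Rc=A@T[:3,:3]; c=A@T[:3,3]+np.array(st['tool_pos'])
    return K,k1,Rc,c
def rays(cm,uv):
    K,k1,Rc,c=cm; uv=np.atleast_2d(np.float64(uv))
    p=cv2.undistortPoints(uv[:,None],K,np.array([k1,0,0,0,0.]))[:,0]
    return np.c_[p,np.ones(len(p))]
def onz(cm,uv,z):
    d=rays(cm,uv)@cm[2].T; return cm[3]+d*((z-cm[3][2])/d[:,2])[:,None]
def cloud(cm,dep):
    h,w=dep.shape; u,v=np.meshgrid(np.arange(w),np.arange(h))
    r=rays(cm,np.c_[u.ravel(),v.ravel()])*dep.reshape(-1,1)
    return (r@cm[2].T+cm[3]).reshape(h,w,3)
def tri(c1,u1,c2,u2):
    d1=(rays(c1,u1)@c1[2].T)[0];d2=(rays(c2,u2)@c2[2].T)[0]
    s=np.linalg.lstsq(np.c_[d1,-d2],c2[3]-c1[3],rcond=None)[0]
    a=c1[3]+s[0]*d1;b=c2[3]+s[1]*d2
    return (a+b)/2,np.linalg.norm(a-b)
def shot(n,name):
    st=ctrl.state(); im,dep=ctrl.get_image(n); cm=cam(n,st)
    np.savez(f'pics/{name}.npz',im=im,dep=dep,P=cloud(cm,dep),K=cm[0],k1=cm[1],Rc=cm[2],c=cm[3])
    cv2.imwrite(f'pics/{name}.png',im[...,::-1]); return im,dep
def load(name):
    z=np.load(f'pics/{name}.npz'); return z['im'],z['P'],(z['K'],float(z['k1']),z['Rc'],z['c'])
E
python3 - <<'E'
from h import *
for n in('scene','side','wrist'): shot(n,n+'0'); c=cam(n); print(n,c[3].round(3),c[2][:,2].round(2))
a=[cv2.imread(f'pics/{n}0.png') for n in('scene','side')]
cv2.imwrite('pics/both.png',cv2.resize(np.vstack(a),(560,600)) if 0 else a[0])
s=ctrl.state();print(s)
E
```

```text
pics
scene [-0.029 -0.85   0.55 ] [ 0.52  0.74 -0.44]
side [ 0.052 -0.682  0.654] [ 0.47  0.66 -0.58]
wrist [0.625 0.08  0.382] [-0.   -0.29 -0.96]
{'clock': 0.15, 'qpos': array([-1.78517983e-01,  5.28226720e-01,  1.43362699e+00, -6.72708804e-05,
        1.18140369e+00, -1.78505670e-01]), 'qd': array([ 0.00146051, -0.00368164, -0.00536228, -0.0012501 ,  0.0006958 ,
       -0.00168622]), 'joint_torque': array([ 9.14956272e-04, -4.40429199e+01, -1.76841742e+01,  6.33679633e-02,
        5.52540855e-02, -1.06930895e-04]), 'tool_pos': array([6.24385680e-01, 1.08255608e-04, 1.98106340e-01]), 'ee_rot': array([ 7.07101842e-01,  7.07111230e-01, -5.00262853e-04, -6.65990830e-04]), 'force': array([-0.3253873 ,  0.20833954, -0.32245761]), 'torque': array([-0.00304782, -0.00052132, -0.01585529]), 'gripper_force': 0.0, 'opening': 0.08718556121844939}
```

View pics/scene0.png

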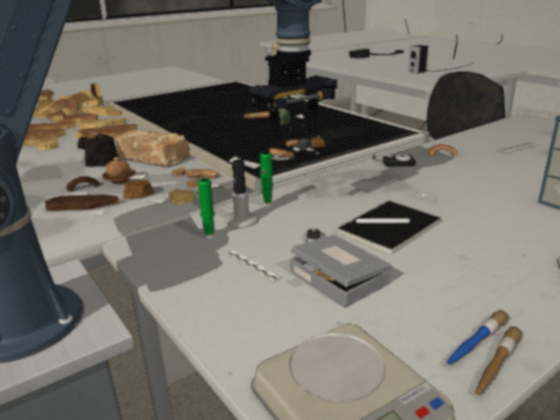

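View pics/side0.png

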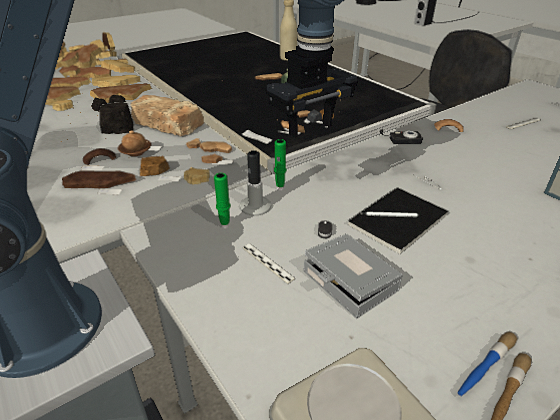

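The side view shows the black-handled probe in its grey stand at (253,180). The green look-alikes are at (222,198) and (280,163); they are rejected because they're green and not in the stand. The grey box is at (355,275), its lid slightly ajar and the tab at about (313,265). The loupe is at (325,229) and the scale bar at (268,263).

```bash
python3 - <<'E'
from h import *
im,P,cm=load('side0')
for n,(u,v) in dict(handle=(253,165),collar=(254,183),foot=(262,209),g1=(222,190),g2=(280,155),tab=(315,268),lidc=(352,260),loupe=(325,229),bar=(268,263),boxr=(400,275),tip=(253,153),lidTopL=(335,240),lidR=(408,268),lidBot=(362,292),lidL=(309,256)).items():
    print(n,np.round(P[v,u],3), im[v,u])
x=[cv2.resize(im[y0:y1,x0:x1,::-1],None,fx=f,fy=f,interpolation=2) for x0,x1,y0,y1,f in((295,415,225,320,4),(205,305,130,225,3))]
H=max(i.shape[0] for i in x); x=[cv2.copyMakeBorder(i,0,H-i.shape[0],0,0,0) for i in x]
cv2.imwrite('pics/crop.png',np.hstack(x))
E
```

```text
handle [0.52  0.077 0.129] [36 37 36]
collar [0.52  0.075 0.08 ] [13 14 13]
foot [0.527 0.054 0.011] [172 173 161]
g1 [0.418 0.047 0.114] [  9 118  40]
g2 [0.619 0.105 0.111] [  2 125  43]
tab [ 0.487 -0.201  0.032] [60 58 58]
lidc [ 0.548 -0.242  0.052] [202 190 171]
loupe [ 0.598 -0.104  0.017] [51 48 45]
bar [ 0.434 -0.108  0.003] [7 7 8]
boxr [ 0.601 -0.322  0.044] [139 139 135]
tip [0.524 0.081 0.158] [10 10  9]
lidTopL [ 0.563 -0.174  0.049] [130 132 127]
lidR [ 0.67  -0.292  0.   ] [189 186 175]
lidBot [ 0.501 -0.318  0.055] [130 133 127]
lidL [ 0.485 -0.183  0.052] [135 135 129]
```

View pics/crop.png

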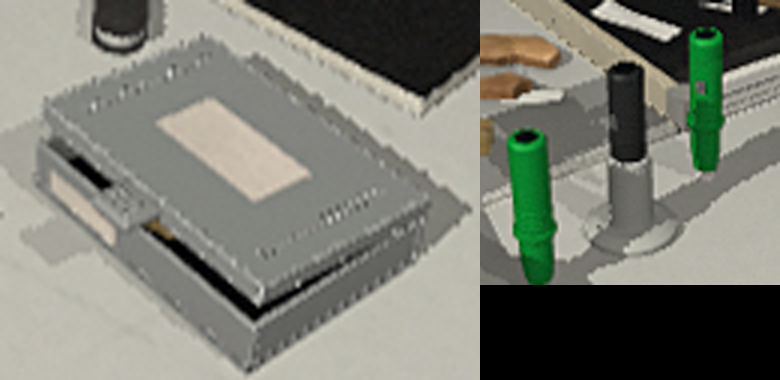

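The crop confirms the black probe in its grey stand, between the two green ones. The lid is ajar, with its tab at the middle of the front edge. I'll move the wrist camera over the box.

Emit:
step_arm(
  xyz=[
    [-0.03,-0.012,0],
    [-0.03,-0.012,0],
    [-0.03,-0.012,0],
    [-0.03,-0.012,0],
    [-0.03,-0.012,0],
    [-0.03,-0.01,0],
    [-0.03,-0.01,0],
    [0,0,0],
    [0,0,0],
  ],
  turn=[0,0,0,0,0,0,0,0,0],
)

```text
clock: 0.9
tool_pos: [0.5443, -0.2115, 0.1986]
ee_rot: [0.708, 0.706, 0.0, -0.0]
force: [-0.2, -0.0, -0.8]
opening: 0.0869
gripper_force: 0.0
```

```bash
python3 - <<'E'
from h import *
im,dep=shot('wrist','w1'); print(ctrl.state()['tool_pos'],cam('wrist')[3])
E
```

```text
[ 0.54458469 -0.21006543  0.19852559] [ 0.54525026 -0.1306583   0.38277761]
```

View pics/w1.png

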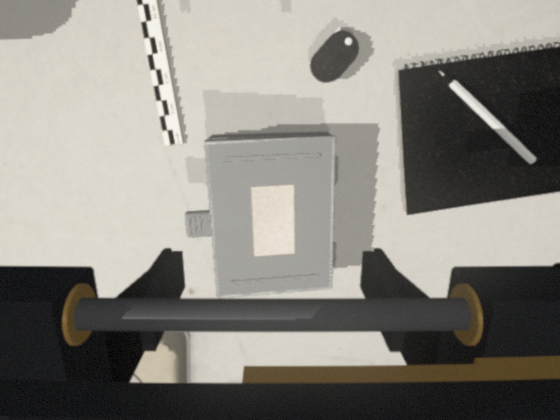

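The wrist view shows the lid with corners at about (208,141), (333,135), (331,288) and (217,295), and the tab at (198,223). The loupe is at (335,55) and the scale bar at (160,75). Next I'll fit the lid plane and box frame.

```bash
python3 - <<'E'
from h import *
for n in('w1','side0'):
    im,P,cm=load(n); 
    if n=='w1':
        m=np.zeros(im.shape[:2],bool); m[125:300,180:345]=1
    else: m=np.zeros(im.shape[:2],bool); m[230:320,300:415]=1
    m&=(P[...,2]>0.028)&(P[...,2]<0.09)
    m=cv2.morphologyEx(m.astype('uint8'),cv2.MORPH_OPEN,np.ones((3,3)))>0
    q=P[m]; print(n,len(q),q.min(0).round(3),q.max(0).round(3))
    # lid plane
    b=q[q[:,2]>0.04]
    for i in range(5):
        A=np.c_[b[:,:2],np.ones(len(b))]; s=np.linalg.lstsq(A,b[:,2],rcond=None)[0]
        e=abs(A@s-b[:,2]); b=b[e<max(.002,2*e.std())]
    print('plane',s.round(4),len(b),'slope',np.hypot(*s[:2]).round(3),'dir',np.arctan2(-s[1],-s[0]).round(3))
    on=q[abs(np.c_[q[:,:2],np.ones(len(q))]@s-q[:,2])<.004]
    r=cv2.minAreaRect(np.float32(on[:,:2]*1000)); print(r,cv2.boxPoints(r).round(0).tolist())
    if n=='w1':
        # lid edges: ignoring tab; tab pts
        t=P[215:232,184:207]; t=t[(t[...,2]>.025)]; print('tab',t.min(0).round(4),t.max(0).round(4),t.mean(0).round(4))
        for uv in((208,141),(333,135),(331,288),(217,295),(188,223),(208,223)): print(uv,P[uv[1],uv[0]].round(4))
        for v in range(150,290,20):
            row=np.where(m[v])[0]; print(v,row.min(),row.max(),P[v,row.min()+2].round(4),P[v,row.max()-2].round(4))
E
```

```text
w1 20260 [ 0.461 -0.326  0.028] [ 0.61  -0.165  0.059]
plane [-0.1152 -0.0036  0.1117] 19277 slope 0.115 dir 0.031
((533.365966796875, -246.24359130859375), (143.28695678710938, 158.72718811035156), 1.305566430091858) [[460.0, -169.0], [464.0, -327.0], [607.0, -324.0], [603.0, -165.0]]
tab [ 0.4611 -0.2544  0.0536] [ 0.5451 -0.132   0.3828] [ 0.4721 -0.2452  0.0573]
(208, 141) [ 0.4876 -0.1688  0.0561]
(333, 135) [ 0.6007 -0.1654  0.0414]
(331, 288) [ 0.6055 -0.3232  0.0419]
(217, 295) [ 0.4882 -0.3227  0.0562]
(188, 223) [ 0.465  -0.2448  0.0586]
(208, 223) [ 0.4831 -0.2464  0.0543]
150 205 334 [ 0.4864 -0.1767  0.0564] [ 0.6001 -0.179   0.0426]
170 207 337 [ 0.4873 -0.1947  0.0569] [ 0.6051 -0.1994  0.0348]
190 208 334 [ 0.4873 -0.2133  0.0572] [ 0.6017 -0.2173  0.0429]
210 202 334 [ 0.4795 -0.2342  0.0515] [ 0.6025 -0.2372  0.0434]
230 186 333 [ 0.4643 -0.2522  0.0576] [ 0.6024 -0.2579  0.0434]
250 213 335 [ 0.4887 -0.2734  0.0562] [ 0.6056 -0.28    0.042 ]
270 215 331 [ 0.4894 -0.2953  0.0552] [ 0.6023 -0.3018  0.043 ]
side0 3604 [ 0.462 -0.328  0.028] [ 0.608 -0.166  0.061]
plane [-0.1125 -0.001   0.113 ] 2862 slope 0.112 dir 0.009
((534.4288330078125, -246.7635498046875), (145.11329650878906, 160.67205810546875), 0.8255808353424072) [[461.0, -167.0], [463.0, -328.0], [608.0, -326.0], [606.0, -165.0]]
```

Emit:
step_arm(
  xyz=[
    [0,0,0],
    [0,0,0],
    [0,0,0],
    [0,0,0],
    [0,0,0],
    [0,0,0],
    [0,0,0],
    [0,0,0],
    [0,0,0],
    [0,0,0],
  ],
  turn=[-0.1227,-0.1227,-0.1227,-0.1227,-0.1227,-0.1227,-0.1227,-0.1227,-0.1227,-0.1227],
)

```text
clock: 1.78
tool_pos: [0.5453, -0.2079, 0.1987]
ee_rot: [0.167, 0.986, 0.0, -0.0]
force: [0.2, 0.1, -0.6]
opening: 0.0871
gripper_force: 0.0
```

Emit:
step_arm(
  xyz=[
    [0,0,0],
    [0,0,0],
    [0,0,0],
    [0.025,-0.0123,0.025],
    [0.025,-0.0123,0.025],
    [0.025,-0.0124,0.025],
    [0,0,0],
    [0,0,0],
  ],
  turn=[-0.1227,-0.1227,-0.1227,0,0,0,0,0],
  grip=0.06,
)

```text
clock: 2.45
tool_pos: [0.4695, -0.2469, 0.1225]
ee_rot: [-0.012, 1.0, 0.002, -0.002]
force: [0.6, 0.3, -0.5]
opening: 0.0602
gripper_force: 0.0
```

```bash
python3 - <<'E'
from h import *
im,dep=shot('wrist','w2'); s=ctrl.state(); print(s['tool_pos'],Ro.from_quat(s['ee_rot']).as_matrix().round(3).tolist(),s['qpos'].round(2))
im,P,cm=load('w2')
m=(P[...,2]>.035)&(P[...,2]<.075)&(P[...,0]>.45)&(P[...,0]<.482)&(abs(P[...,1]+.247)<.035)
q=P[m]; print(len(q))
if len(q): print(q.min(0),q.max(0),np.median(q,0))
E
```

```text
[ 0.47144348 -0.24787487  0.12372833] [[-1.0, -0.025, 0.0], [-0.025, 1.0, 0.001], [-0.0, 0.001, -1.0]] [-0.69  0.51  1.74  0.    0.89 -2.29]
1024
[ 0.46057876 -0.26016274  0.05078242] [ 0.48199153 -0.2341498   0.05983585] [ 0.47036139 -0.24719759  0.05595748]
```

View pics/w2.png

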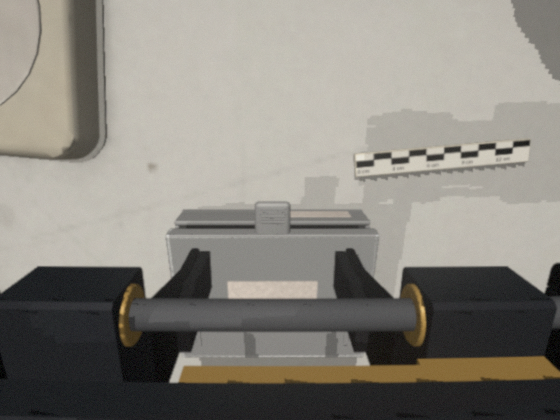

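The tab is seen at (272,216), 26 mm wide and centred at y = -0.247, which agrees with the first view. I'll descend and grip its sides.

Emit:
step_arm(
  xyz=[
    [0.001,0,0.026],
    [0,0,0.026],
    [0,0,0.026],
    [0,0,0],
    [0,0,0],
  ],
  turn=[0,0,0,0,0],
)

```text
clock: 2.92
tool_pos: [0.4711, -0.248, 0.0459]
ee_rot: [-0.013, 1.0, 0.0, -0.0]
force: [-0.1, 0.8, -0.7]
opening: 0.0602
gripper_force: 0.0
```

Emit:
step_arm(
  xyz=[
    [0,0,0],
    [0,0,0],
    [0,0,0],
    [0,0,0],
    [0,0,0],
  ],
  turn=[0,0,0,0,0],
  grip=0.015,
  grip_force=10,
)

```text
clock: 3.33
tool_pos: [0.4704, -0.2492, 0.0468]
ee_rot: [-0.012, 1.0, -0.001, 0.001]
force: [0.2, 0.7, -0.6]
opening: 0.0347
gripper_force: 0.0
```

```bash
python3 - <<'E'
import numpy as np
# arc increments in tool axes (x_tool=-x, z_tool=-z), polar angle 0.151 -> 1.97
a=np.linspace(.151,1.985,31); p=np.c_[-np.cos(a),np.sin(a)]*.136
d=np.diff(p,axis=0)*1000; print([[round(-x,1),round(-z,1)] for x,z in d])
E
```

```text
[[np.float64(-1.5), np.float64(-8.2)], [np.float64(-2.0), np.float64(-8.1)], [np.float64(-2.5), np.float64(-7.9)], [np.float64(-3.0), np.float64(-7.8)], [np.float64(-3.4), np.float64(-7.6)], [np.float64(-3.9), np.float64(-7.3)], [np.float64(-4.3), np.float64(-7.1)], [np.float64(-4.8), np.float64(-6.8)], [np.float64(-5.2), np.float64(-6.5)], [np.float64(-5.6), np.float64(-6.2)], [np.float64(-5.9), np.float64(-5.8)], [np.float64(-6.3), np.float64(-5.5)], [np.float64(-6.6), np.float64(-5.1)], [np.float64(-6.9), np.float64(-4.7)], [np.float64(-7.2), np.float64(-4.2)], [np.float64(-7.4), np.float64(-3.8)], [np.float64(-7.6), np.float64(-3.3)], [np.float64(-7.8), np.float64(-2.9)], [np.float64(-8.0), np.float64(-2.4)], [np.float64(-8.1), np.float64(-1.9)], [np.float64(-8.2), np.float64(-1.4)], [np.float64(-8.3), np.float64(-0.9)], [np.float64(-8.3), np.float64(-0.4)], [np.float64(-8.3), np.float64(0.1)], [np.float64(-8.3), np.float64(0.6)], [np.float64(-8.2), np.float64(1.2)], [np.float64(-8.1), np.float64(1.7)], [np.float64(-8.0), np.float64(2.1)], [np.float64(-7.9), np.float64(2.6)], [np.float64(-7.7), np.float64(3.1)]]
```

Emit:
step_arm(
  xyz=[
    [0,0,0],
    [0,0,0],
    [0,0,0],
    [0,0,0],
  ],
  turn=[0,0,0,0],
)

```text
clock: 3.67
tool_pos: [0.4698, -0.2488, 0.0458]
ee_rot: [-0.012, 1.0, 0.0, -0.0]
force: [-0.5, 0.2, 0.2]
opening: 0.0161
gripper_force: 0.0
```

Emit:
step_arm(
  xyz=[
    [-0.0015,0,-0.0082],
    [-0.002,0,-0.0081],
    [-0.0025,0,-0.0079],
    [-0.003,0,-0.0078],
    [-0.0034,0,-0.0076],
    [-0.0039,0,-0.0073],
    [-0.0043,0,-0.0071],
    [-0.0048,0,-0.0068],
    [-0.0052,0,-0.0065],
    [-0.0056,0,-0.0062],
  ],
  turn=[0,0,0,0,0,0,0,0,0,0],
)

```text
clock: 4.5
tool_pos: [0.5066, -0.2479, 0.1201]
ee_rot: [-0.012, 1.0, -0.0, 0.0]
force: [0.5, -0.5, 0.1]
opening: 0.0152
gripper_force: 0.0
```

```bash
python3 - <<'E'
from h import *
s=ctrl.state(); print(s['opening'],s['gripper_force'],s['force'],s['tool_pos']); shot('side','s1')
E
```

```text
0.015222747700370583 0.0 [ 0.49976932 -0.45816039  0.14830166] [ 0.506639   -0.24790176  0.12006125]
```

View pics/s1.png

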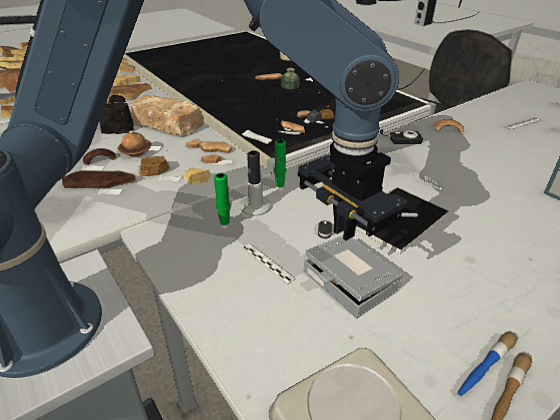

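The opening went to 16 mm, so the grip missed the tab; the lid at (352,262) is unmoved. I'll check where the fingertip is in the side view against the reported TCP.

```bash
python3 - <<'E'
from h import *
K,k1,Rc,c=cam('side')
def proj(X):
    return cv2.projectPoints(np.float64(X).reshape(1,3),cv2.Rodrigues(Rc.T)[0],-Rc.T@c,K,np.array([k1,0,0,0,0.]))[0].ravel().round(1)
s=ctrl.state(); print(proj(s['tool_pos']),proj([.470,-.2488,.0458]),proj([.470,-.2472,.053]),proj([.4606,-.2472,.054]))
im,P,cm=load('s1')
x=im[195:300,290:410,::-1]; cv2.imwrite('pics/c2.png',cv2.resize(x,None,fx=6,fy=5,interpolation=2))
q=P[(P[...,2]>.08)&(P[...,2]<.2)&(P[...,1]<-.1)&(P[...,0]>.4)]
for z in np.arange(.1,.2,.008):
    k=q[abs(q[:,2]-z)<.004]
    if len(k): print(z.round(3),len(k),k.min(0).round(3),k.max(0).round(3))
m=(P[...,0]>.455)&(P[...,0]<.484)&(P[...,1]<-.2)&(P[...,1]>-.29)&(P[...,2]>.02)&(P[...,2]<.1)
print(np.round(P[m][::4],3).tolist())
E
```

```text
[342.7 242.9] [324.4 280.4] [324.1 277.3] [320.4 278.9]
0.1 7 [ 1.177 -0.311  0.097] [ 1.182 -0.307  0.103]
0.108 4 [ 1.18  -0.31   0.105] [ 1.183 -0.306  0.111]
0.14 1 [ 0.499 -0.257  0.143] [ 0.499 -0.257  0.143]
0.148 67 [ 0.495 -0.266  0.144] [ 0.519 -0.233  0.152]
0.156 76 [ 0.496 -0.266  0.152] [ 0.52  -0.233  0.16 ]
0.164 75 [ 0.496 -0.267  0.16 ] [ 0.519 -0.232  0.168]
0.172 76 [ 0.496 -0.268  0.168] [ 0.52  -0.231  0.176]
0.18 63 [ 0.495 -0.271  0.176] [ 0.519 -0.23   0.184]
0.188 61 [ 0.496 -0.271  0.184] [ 0.517 -0.228  0.192]
0.196 30 [ 0.496 -0.273  0.192] [ 0.506 -0.227  0.199]
[[0.484, -0.203, 0.052], [0.482, -0.235, 0.056], [0.478, -0.237, 0.057], [0.483, -0.243, 0.059], [0.483, -0.208, 0.028], [0.474, -0.238, 0.057], [0.48, -0.243, 0.058], [0.484, -0.205, 0.022], [0.465, -0.24, 0.062], [0.474, -0.241, 0.057], [0.48, -0.247, 0.058], [0.484, -0.209, 0.023], [0.465, -0.24, 0.059], [0.47, -0.246, 0.06], [0.479, -0.247, 0.057], [0.483, -0.21, 0.021], [0.464, -0.242, 0.058], [0.47, -0.247, 0.059], [0.476, -0.251, 0.059], [0.483, -0.255, 0.057], [0.463, -0.246, 0.06], [0.471, -0.248, 0.056], [0.476, -0.254, 0.058], [0.483, -0.258, 0.057], [0.464, -0.247, 0.057], [0.469, -0.253, 0.06], [0.476, -0.256, 0.057], [0.484, -0.26, 0.056], [0.463, -0.252, 0.059], [0.468, -0.257, 0.061], [0.476, -0.26, 0.058], [0.463, -0.249, 0.053], [0.466, -0.257, 0.059], [0.475, -0.259, 0.055], [0.483, -0.226, 0.02], [0.465, -0.258, 0.058], [0.473, -0.261, 0.055], [0.464, -0.257, 0.055], [0.471, -0.261, 0.054], [0.483, -0.24, 0.024], [0.484, -0.254, 0.027]]
```

View pics/c2.png

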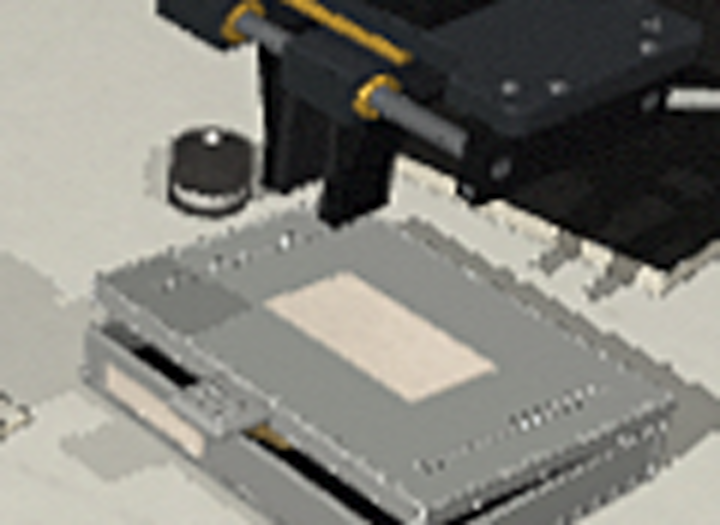

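The crop shows the finger ends at about (346,239), visibly above the reported TCP, which projects to (343,243). I'll measure where the fingertips really are from the wrist depth and both fixed views.

```bash
python3 - <<'E'
from h import *
shot('scene','sc1'); shot('wrist','w3')
s=ctrl.state(); print(s['tool_pos'])
for n,t in(('w2',[.4714,-.2479,.1237]),('w3',s['tool_pos'])):
    im,P,cm=load(n); d=P-np.array(t)
    m=(im.max(2)<70)&(abs(d[...,0])<.03)&(abs(d[...,1])<.06)&(d[...,2]<.08)&(d[...,2]>-.03)
    q=d[m]; print(n,len(q))
    for z in np.arange(-.02,.08,.01):
        k=q[abs(q[:,2]-z)<.005]
        if len(k): print(' ',z.round(3),len(k),k.min(0).round(3),k.max(0).round(3))
for n in('s1','sc1'):
    im,P,cm=load(n); d=P-s['tool_pos']
    m=(im.max(2)<60)&(abs(d[...,0])<.03)&(abs(d[...,1])<.03)&(abs(d[...,2])<.06)
    v,u=np.where(m); print(n,len(v),u.min(),u.max(),v.min(),v.max(),d[m][:,2].min())
    for w in range(v.max()-8,v.max()+1):
        k=v==w; print(w,u[k].min() if k.any() else 0,u[k].max() if k.any() else 0, d[v[k],u[k]].mean(0).round(3))
E
```

```text
[ 0.50693196 -0.24817139  0.11986638]
w2 4673
  0.02 162 [-0.014 -0.039  0.021] [0.007 0.038 0.025]
  0.03 677 [-0.014 -0.039  0.025] [0.008 0.039 0.035]
  0.04 749 [-0.014 -0.039  0.035] [0.006 0.039 0.045]
  0.05 848 [-0.014 -0.042  0.045] [0.    0.04  0.055]
  0.06 954 [-0.014 -0.044  0.055] [0.008 0.043 0.065]
  0.07 960 [-0.014 -0.044  0.065] [0.011 0.043 0.075]
w3 2894
  0.02 38 [-0.01  -0.016  0.023] [-0.008  0.014  0.025]
  0.03 326 [-0.011 -0.017  0.025] [0.    0.014 0.035]
  0.04 463 [-0.011 -0.018  0.035] [0.008 0.014 0.045]
  0.05 635 [-0.011 -0.02   0.045] [0.004 0.017 0.055]
  0.06 666 [-0.011 -0.019  0.055] [0.01  0.017 0.065]
  0.07 673 [-0.011 -0.017  0.065] [0.011 0.014 0.075]
s1 312 334 357 216 240 0.023444214127037177
232 334 354 [-0.004 -0.009  0.036]
233 337 354 [-0.002 -0.014  0.036]
234 344 354 [-0.001 -0.016  0.035]
235 344 353 [-0.002 -0.016  0.033]
236 343 352 [-0.004 -0.015  0.031]
237 343 350 [-0.005 -0.015  0.029]
238 343 348 [-0.007 -0.014  0.027]
239 344 346 [-0.009 -0.016  0.027]
240 345 345 [-0.01  -0.016  0.025]
sc1 298 318 338 199 220 0.02712692514566123
212 319 337 [-0.003 -0.006  0.04 ]
213 319 337 [-0.002 -0.006  0.038]
214 319 337 [-0.002 -0.006  0.035]
215 319 337 [-0.003 -0.007  0.034]
216 321 337 [-0.002 -0.016  0.035]
217 329 337 [-0.001 -0.019  0.034]
218 329 336 [-0.002 -0.018  0.032]
219 329 334 [-0.004 -0.018  0.031]
220 329 331 [-0.008 -0.019  0.03 ]
```

All three cameras agree that the true finger ends sit about 22 mm above the reported TCP, which is why it closed above the tab. I'll correct for that: for finger ends at 0.045, TCP z = 0.023.

Emit:
step_arm(
  xyz=[
    [0.0125,0,0],
    [0.0125,0,0],
    [0.0125,0.0005,0],
    [0,0,0],
    [0,0,0],
    [0,0,0.032],
    [0,0,0.032],
    [0,0,0.033],
    [0,0,0],
    [0,0,0],
  ],
  turn=[0,0,0,0,0,0,0,0,0,0],
  grip=0.06,
)

```text
clock: 5.48
tool_pos: [0.468, -0.2475, 0.0208]
ee_rot: [-0.012, 1.0, 0.001, -0.002]
force: [0.5, -0.2, 0.3]
opening: 0.0594
gripper_force: 0.0
```

Emit:
step_arm(
  xyz=[
    [0,0,0],
    [0,0,0],
    [0,0,0],
    [0,0,0],
    [0,0,0],
    [0,0,0],
    [0,0,0],
    [0,0,0],
  ],
  turn=[0,0,0,0,0,0,0,0],
  grip=0.015,
  grip_force=10,
)

```text
clock: 6.15
tool_pos: [0.4687, -0.2468, 0.0226]
ee_rot: [-0.011, 1.0, 0.001, 0.0]
force: [2.8, 3.9, -0.6]
opening: 0.0259
gripper_force: 10.0
```

Gripped at 25.9 mm, which is the tab's width. Now I'll lift along the arc.

Emit:
step_arm(
  xyz=[
    [-0.0015,0,-0.0082],
    [-0.002,0,-0.0081],
    [-0.0025,0,-0.0079],
    [-0.003,0,-0.0078],
    [-0.0034,0,-0.0076],
    [-0.0039,0,-0.0073],
    [-0.0043,0,-0.0071],
    [-0.0048,0,-0.0068],
    [-0.0052,0,-0.0065],
    [-0.0056,0,-0.0062],
  ],
  turn=[0,0,0,0,0,0,0,0,0,0],
)

```text
clock: 6.98
tool_pos: [0.5036, -0.246, 0.0962]
ee_rot: [-0.012, 1.0, 0.001, -0.002]
force: [-0.0, 5.1, -3.3]
opening: 0.0262
gripper_force: 10.0
```

```bash
python3 - <<'E'
from h import *
shot('side','s2'); s=ctrl.state(); print(s['opening'],s['gripper_force'],s['force'],s['tool_pos'])
im,P,cm=load('s2')
m=(P[...,0]>.49)&(P[...,0]<.6)&(P[...,1]<-.29)&(P[...,1]>-.32)&(P[...,2]>.06)&(P[...,2]<.16)
q=P[m]; print(len(q), np.polyfit(q[:,0],q[:,2],1) if len(q)>10 else '')
E
```

```text
0.025502089969913884 10.000291094183922 [-0.12504263  6.15258522  2.51743884] [ 0.50491853 -0.24603279  0.09740613]
189 [-0.71752123  0.49009936]
```

Emit:
step_arm(
  xyz=[
    [-0.0059,0.001,-0.0058],
    [-0.0063,0,-0.0055],
    [-0.0066,0,-0.0051],
    [-0.0069,0,-0.0047],
    [-0.0072,0,-0.0042],
    [-0.0074,0,-0.0038],
    [-0.0076,0,-0.0033],
    [-0.0078,0,-0.0029],
    [-0.008,0,-0.0024],
    [-0.0081,0,-0.0019],
  ],
  turn=[0,0,0,0,0,0,0,0,0,0],
)

```text
clock: 7.87
tool_pos: [0.5775, -0.2443, 0.136]
ee_rot: [-0.012, 1.0, 0.0, 0.0]
force: [-1.5, 4.3, -0.7]
opening: 0.0259
gripper_force: 10.0
```

Emit:
step_arm(
  xyz=[
    [-0.0082,0,-0.0014],
    [-0.0083,0,-0.0009],
    [-0.0083,0,-0.0004],
    [-0.0083,0,0.0001],
    [-0.0083,0,0.0006],
    [-0.0082,0,0.0012],
    [-0.0081,0,0.0017],
    [-0.008,0,0.0021],
    [-0.0079,0,0.0026],
    [0,0,0],
  ],
  turn=[0,0,0,0,0,0,0,0,0,0],
)

```text
clock: 8.7
tool_pos: [0.6531, -0.2425, 0.1299]
ee_rot: [-0.012, 1.0, -0.0, 0.002]
force: [-0.4, 5.5, -0.3]
opening: 0.0256
gripper_force: 10.0
```

```bash
cat > lid.py <<'E'
from h import *
import sys
n=sys.argv[1]; shot('side',n); s=ctrl.state(); print(s['opening'],s['gripper_force'],s['force'],s['tool_pos'])
im,P,cm=load(n)
# lid frame in box axes: u along box x from hinge
yaw=.025; h=np.array([.605,-.245,.0325]); B=np.array([[np.cos(yaw),-np.sin(yaw),0],[np.sin(yaw),np.cos(yaw),0],[0,0,1]])
Q=(P-h)@B
m=(Q[...,0]>-.06)&(Q[...,0]<.09)&(abs(Q[...,1])>.03)&(abs(Q[...,1])<.075)&(Q[...,2]>.03)&(Q[...,2]<.14)&(im.min(2)>60)
q=Q[m]; f=np.polyfit(q[:,2],q[:,0],1)
for i in range(4):
    e=q[:,0]-np.polyval(f,q[:,2]); k=abs(e)<max(.003,e.std()); f=np.polyfit(q[k,2],q[k,0],1)
print(len(q),k.sum(),'angle',np.pi/2+np.arctan(f[0]),f)
E
python3 lid.py s3
```

```text
0.025900378463642945 10.000154972076416 [ 1.15954139  5.64825979 -0.69645185] [ 0.65276664 -0.24253093  0.13004286]
1521 1339 angle 1.8805711807742664 [0.32007927 0.00909038]
```

Emit:
step_arm(
  xyz=[
    [-0.004,0,0.0016],
    [-0.004,0,0.0016],
    [-0.003,0,0.0013],
    [0,0,0],
    [0,0,0],
  ],
  turn=[0,0,0,0,0],
)

```text
clock: 9.17
tool_pos: [0.6598, -0.2424, 0.1268]
ee_rot: [-0.012, 1.0, 0.0, -0.002]
force: [-8.2, 5.5, 7.6]
opening: 0.0259
gripper_force: 10.0
```

```bash
python3 lid.py s4
```

```text
0.025868922111200572 9.999641552567482 [-7.07354402  4.63535396  8.08574609] [ 0.65983918 -0.24230693  0.12676312]
1512 1327 angle 1.9181429975261435 [0.36202452 0.00912563]
```

The lid is at its stop: angle 1.918, with the push resisted. I'll release, rise, and look into the box.

Emit:
step_arm(
  xyz=[
    [0,0,0],
    [0,0,0],
    [0,0,0],
    [0,0,0],
    [0,0,-0.02],
    [0,0,-0.03],
    [0,0,-0.03],
    [0.02,0,-0.03],
    [0.03,0,-0.01],
  ],
  turn=[0,0,0,0,0,0,0,0,0],
  grip=0.065,
)

```text
clock: 9.97
tool_pos: [0.6159, -0.2464, 0.2506]
ee_rot: [-0.013, 1.0, -0.004, 0.006]
force: [0.4, -0.5, 1.2]
opening: 0.0643
gripper_force: 0.0
```

Emit:
step_arm(
  xyz=[
    [0.03,0,0],
    [0.03,0,0],
    [0.03,0,0],
    [0,0,0],
    [0,0,0],
  ],
  turn=[0,0,0,0,0],
)

```text
clock: 10.38
tool_pos: [0.5206, -0.2468, 0.246]
ee_rot: [-0.011, 1.0, -0.001, 0.001]
force: [1.0, -0.4, 0.0]
opening: 0.0646
gripper_force: 0.0
```

```bash
python3 lid.py s5; python3 - <<'E'
from h import *
shot('wrist','w5')
E
```

```text
0.06507568912982205 0.0 [-0.09974631 -0.29818811  0.59532726] [ 0.52192015 -0.24712056  0.24603504]
1516 1321 angle 1.9163664357019956 [0.36001641 0.0092363 ]
```

View pics/w5.png

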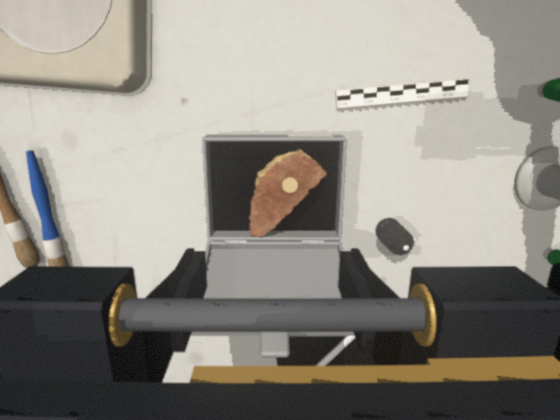

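The lid holds at its stop. The sherd lies on the bed with the pale spot at (290,185). I'll measure the spot from wrist, side and scene, and the probe from side and scene.

```bash
python3 - <<'E'
from h import *
shot('scene','sc5')
C={}
for n in('w5','s5','sc5'):
    im,P,cm=load(n); hsv=cv2.cvtColor(im,cv2.COLOR_RGB2HSV).astype(int)
    Q=P-np.array([.545,-.2465,0])
    inb=(abs(Q[...,0])<.05)&(abs(Q[...,1])<.07)&(P[...,2]>.022)&(P[...,2]<.06)
    sp=inb&(hsv[...,2]>(150 if n!='sc5' else 120))&(hsv[...,1]<130)
    nn,lab,st,ce=cv2.connectedComponentsWithStats(sp.astype('uint8'))
    print(n,[(st[i].tolist(),ce[i].round(1).tolist()) for i in range(1,nn) if st[i][4]>8])
    if nn>1:
        i=1+np.argmax(st[1:,4]); C[n]=(cm,ce[i]); print(' z.034:',onz(cm,ce[i],.034).round(4),'cloud',P[lab==i].mean(0).round(4), im[lab==i].mean(0).round())
    sh=inb&(P[...,2]>.028); q=P[sh]; 
    if n=='w5':
        A=np.c_[q[:,:2],np.ones(len(q))]; print(' face',np.linalg.lstsq(A,q[:,2],rcond=None)[0].round(3),np.percentile(q[:,2],[5,50,95]).round(4),q.min(0).round(3),q.max(0).round(3))
k=list(C)
for a in range(len(k)):
    for b in range(a): p,e=tri(*C[k[a]],*C[k[b]]); print(k[a],k[b],p.round(4),e.round(4))
# probe
for n in('s5','sc5'):
    im,P,cm=load(n)
    m=(im.max(2)<65)&(abs(P[...,0]-.525)<.035)&(abs(P[...,1]-.08)<.04)&(P[...,2]>.07)&(P[...,2]<.17)
    v,u=np.where(m); q=P[m]; print(n,len(v),u.min(),u.max(),v.min(),v.max(),np.median(q,0).round(4),q.min(0).round(3),q.max(0).round(3))
    vd=cm[2][:,2][:2]; vd/=np.linalg.norm(vd)
    for w in range(v.min(),v.max()+1,3):
        k=v==w; print(w,u[k].min(),u[k].max(),P[w,int(u[k].mean())].round(4))
E
```

```text
w5 [([250, 151, 75, 84, 2515], [281.7, 187.6]), ([276, 193, 4, 3, 9], [277.7, 194.0])]
 z.034: [[ 0.5384 -0.2375  0.034 ]] cloud [ 0.5394 -0.2376  0.0316] [166. 124.  95.]
 face [-0.002 -0.011  0.03 ] [0.0303 0.032  0.0334] [ 0.498 -0.273  0.028] [ 0.595 -0.189  0.035]
s5 [([338, 262, 9, 7, 48], [342.3, 265.0]), ([324, 264, 41, 18, 178], [342.2, 275.8]), ([366, 268, 11, 6, 25], [371.5, 270.4])]
 z.034: [[ 0.515  -0.2513  0.034 ]] cloud [ 0.5195 -0.2469  0.0279] [200. 167. 105.]
sc5 [([312, 256, 9, 3, 16], [315.4, 256.5]), ([326, 257, 10, 8, 58], [330.1, 260.2]), ([312, 256, 56, 19, 312], [340.2, 266.9])]
 z.034: [[ 0.5352 -0.2589  0.034 ]] cloud [ 0.5402 -0.2539  0.0297] [168. 136.  89.]
s5 w5 [ 0.5412 -0.2336  0.0051] 0.0102
sc5 w5 [ 0.5462 -0.2401  0.0194] 0.0103
sc5 s5 [ 0.5217 -0.2585  0.0373] 0.0204
s5 355 248 260 151 183 [0.5219 0.076  0.1225] [0.512 0.069 0.077] [0.539 0.096 0.158]
151 251 256 [0.5298 0.09   0.1577]
154 248 259 [0.5246 0.0821 0.1549]
157 248 259 [0.5203 0.0757 0.1512]
160 248 258 [0.5187 0.0737 0.1447]
163 248 258 [0.5202 0.0766 0.1347]
166 248 259 [0.5185 0.0745 0.1282]
169 250 259 [0.5199 0.0727 0.1203]
172 251 259 [0.5236 0.0747 0.1097]
175 248 259 [0.5176 0.0746 0.1035]
178 249 260 [0.5205 0.0752 0.0936]
181 249 259 [0.5202 0.0753 0.0851]
sc5 350 232 245 160 193 [0.5197 0.0747 0.1227] [0.51  0.068 0.08 ] [0.539 0.091 0.157]
160 238 242 [0.534  0.0875 0.1551]
163 232 243 [0.5175 0.0742 0.1554]
166 233 244 [0.5209 0.0762 0.1467]
169 233 244 [0.5197 0.0751 0.1399]
172 234 243 [0.5186 0.0741 0.1331]
175 234 243 [0.5172 0.0727 0.1264]
178 235 244 [0.5192 0.0724 0.1185]
181 235 244 [0.518  0.0712 0.1117]
184 234 244 [0.5182 0.0724 0.1037]
187 234 244 [0.5196 0.0755 0.0947]
190 234 245 [0.5187 0.075  0.0874]
193 237 239 [0.5159 0.0757 0.0802]
```

```bash
python3 - <<'E'
from h import *
im,P,cm=load('w5'); sub=im[170:200,275:306].astype(int); print(im[185,290],im[185,300],im[175,290],im[200,280])
m=np.zeros(im.shape[:2],'uint8'); m[165:205,270:310]=(im[165:205,270:310].min(2)>(int(im[185,290].min())+int(im[197,290].min()))/2)
n,l,st,ce=cv2.connectedComponentsWithStats(m); i=l[185,290]; print(st[i],ce[i])
w=(cm,ce[i]); S=(load('s5')[2],(342.3,265.0)); T=(load('sc5')[2],(330.1,260.2))
for x in(w,S,T): print(onz(x[0],x[1],.034).round(4))
print('cloud',P[l==i].mean(0).round(4))
for a,b in((w,S),(w,T),(S,T)): print([np.round(q,4) for q in tri(*a,*b)])
# probe axis: centre columns between silhouette edges of handle, two views
A=load('s5')[2]; B=load('sc5')[2]
for z in(.11,.125,.14):
    out=[]
    for c,us,vs in((A,(253.9,253.9),(160,178)),(B,(238.5,239.7),(168,187))):
        # image row of the axis at height z: intersect vertical plane through axis guess
        X=np.array([.527,.086,z]); p=cv2.projectPoints(X.reshape(1,3),cv2.Rodrigues(c[2].T)[0],-c[2].T@c[3],c[0],np.array([c[1],0,0,0,0.]))[0].ravel()
        u=np.interp(p[1],vs,us); out.append((c,(u,p[1]))); print(p.round(1),u.round(1),end=' ')
    # intersect horizontal bearings (vertical planes)
    r=[(rays(c,uv)@c[2].T)[0] for c,uv in out]; n=[np.array([-q[1],q[0]]) for q in r]
    print(z,np.linalg.solve(np.array(n),[n[k]@out[k][0][3][:2] for k in(0,1)]).round(4),[onz(c,uv,z)[0].round(4) for c,uv in out])
# foot from clouds: ring points at z~.005-.02 ; rim
for nme in('s5','sc5'):
    im,P,c=load(nme); k=(abs(P[...,0]-.527)<.06)&(abs(P[...,1]-.086)<.06)&(P[...,2]>.02)&(P[...,2]<.065); q=P[k]
    f=np.linalg.lstsq(np.c_[2*q[:,:2],np.ones(len(q))],(q[:,:2]**2).sum(1),rcond=None)[0]; print(nme,len(q),'tube',f[:2].round(4),np.sqrt(f[2]+f[:2]@f[:2]).round(4))
E
```

```text
[220 194 148] [139  96  72] [151 109  82] [139  95  72]
[282 177  16  16 194] [289.49484536 184.50515464]
[[ 0.5346 -0.2289  0.034 ]]
[[ 0.5361 -0.2285  0.034 ]]
[[ 0.5362 -0.2286  0.034 ]]
cloud [ 0.5345 -0.2289  0.0348]
[array([ 0.5346, -0.2292,  0.0354]), np.float64(0.0009)]
[array([ 0.5349, -0.2292,  0.0348]), np.float64(0.0011)]
[array([ 0.5363, -0.2284,  0.0339]), np.float64(0.0002)]
[253.6 169.5] 253.9 [238.9 178.9] 239.2 0.11 [0.5249 0.0813] [array([0.5276, 0.0856, 0.11  ]), array([0.5275, 0.0856, 0.11  ])]
[253.4 164.1] 253.9 [238.6 172.9] 238.8 0.125 [0.5115 0.0588] [array([0.528 , 0.0853, 0.125 ]), array([0.5275, 0.0856, 0.125 ])]
[253.2 158.6] 253.9 [238.2 167. ] 238.5 0.14 [0.5029 0.044 ] [array([0.5284, 0.085 , 0.14  ]), array([0.5276, 0.0855, 0.14  ])]
s5 231 tube [0.5274 0.086 ] 0.0178
sc5 266 tube [0.5259 0.0842] 0.0171
```

Emit:
step_arm(
  xyz=[
    [-0.004,0.037,0],
    [-0.004,0.037,0],
    [-0.004,0.037,0],
    [-0.004,0.037,0],
    [-0.004,0.037,0],
    [-0.004,0.037,0],
    [-0.004,0.037,0],
    [-0.004,0.037,0],
    [-0.004,0.037,0],
    [0,0,0],
  ],
  turn=[0,0,0,0,0,0,0,0,0,0],
)

```text
clock: 11.37
tool_pos: [0.5503, 0.0947, 0.2453]
ee_rot: [-0.016, 1.0, 0.002, 0.001]
force: [0.4, -0.4, 0.9]
opening: 0.0652
gripper_force: 0.0
```

Emit:
step_arm(
  xyz=[
    [0,0,0],
    [0,0,0],
  ],
  turn=[0,0],
)

```text
clock: 11.53
tool_pos: [0.5499, 0.088, 0.2451]
ee_rot: [-0.013, 1.0, -0.0, 0.0]
force: [0.4, -0.3, 0.4]
opening: 0.0647
gripper_force: 0.0
```

```bash
python3 - <<'E'
from h import *
shot('wrist','w6'); s=ctrl.state(); print(s['tool_pos'],s['qpos'].round(2))
im,P,cm=load('w6')
m=(im.max(2)<80)&(abs(P[...,0]-.527)<.03)&(abs(P[...,1]-.086)<.03)&(P[...,2]>.148)&(P[...,2]<.165)
m=cv2.morphologyEx(m.astype('uint8'),cv2.MORPH_OPEN,np.ones((3,3)))
v,u=np.where(m); q=P[m>0]; print(len(v))
if len(v): print(u.min(),u.max(),v.min(),v.max(),q.min(0).round(4),q.max(0).round(4),np.median(q,0).round(4)); r=cv2.minEnclosingCircle(np.float32(np.c_[u,v])); print(r,onz(cm,r[0],.1565))
# gripper body profile from s1
im,P,cm=load('s1'); d=P-np.array([.5066,-.2479,.12])
k=(abs(d[...,0])<.06)&(abs(d[...,1])<.11)&(d[...,2]>.02); q=d[k]
for z in np.arange(.03,.16,.01):
    a=q[abs(q[:,2]-z)<.005]
    if len(a): print(z.round(2),len(a),a.min(0).round(3)[:2],a.max(0).round(3)[:2])
E
```

```text
[0.54975455 0.08724157 0.2451411 ] [-0.04  0.38  1.55 -0.    1.21 -1.64]
1058
256 291 155 191 [0.5117 0.0738 0.1482] [0.54  0.101 0.157] [0.5251 0.0873 0.1542]
((273.2735900878906, 172.72640991210938), 18.82498550415039) [[0.52457166 0.08723243 0.1565    ]]
0.03 90 [-0.012 -0.018] [0.012 0.015]
0.04 93 [-0.011 -0.019] [0.013 0.016]
0.05 96 [-0.011 -0.02 ] [0.013 0.017]
0.06 79 [-0.011 -0.023] [0.012 0.018]
0.07 68 [-0.011 -0.025] [0.007 0.02 ]
0.08 24 [-0.011 -0.025] [-0.003  0.022]
0.09 20 [-0.032 -0.088] [0.026 0.078]
0.1 376 [-0.039 -0.09 ] [0.04  0.084]
0.11 596 [-0.039 -0.089] [0.039 0.083]
0.12 508 [-0.039 -0.095] [0.04 0.09]
0.13 550 [-0.039 -0.097] [0.038 0.092]
0.14 1361 [-0.039 -0.097] [0.04  0.095]
0.15 275 [-0.026 -0.052] [0.026 0.016]
```

View pics/w6.png

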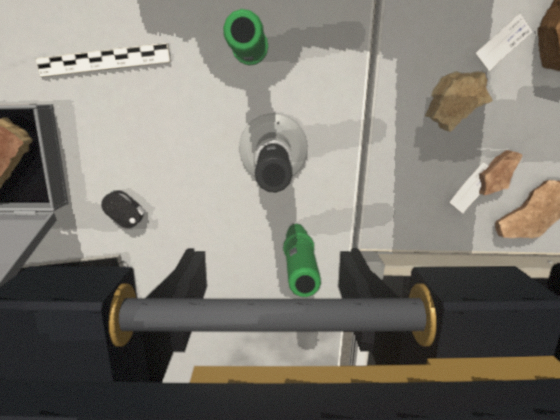

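The probe's dark top is at (274,174), with green look-alikes at (244,35) and (303,275), well clear. The gripper body starts 92 mm above the TCP, which confirms the 22 mm offset. Going down to grip the handle.

Emit:
step_arm(
  xyz=[
    [0.0233,0,0],
    [0,0,0.03],
    [0,0,0.03],
    [0,0,0.03],
    [0,0,0.03],
    [0,0,0.03],
    [0,0,0.019],
    [0,0,0],
    [0,0,0],
    [0,0,0],
  ],
  turn=[0,0,0,0,0,0,0,0,0,0],
)

```text
clock: 12.42
tool_pos: [0.5271, 0.0862, 0.0773]
ee_rot: [-0.011, 1.0, -0.0, 0.001]
force: [-0.2, 0.3, -0.1]
opening: 0.0651
gripper_force: 0.0
```

Emit:
step_arm(
  xyz=[
    [0,0,0],
    [0,0,0],
    [0,0,0],
    [0,0,0],
    [0,0,0],
    [0,0,0],
    [0,0,0],
    [0,0,0],
  ],
  turn=[0,0,0,0,0,0,0,0],
  grip=0.02,
  grip_force=25,
)

```text
clock: 13.08
tool_pos: [0.5258, 0.0874, 0.0765]
ee_rot: [-0.012, 1.0, 0.0, 0.0]
force: [-0.7, 0.1, 2.0]
opening: 0.0291
gripper_force: 25.0
```

Emit:
step_arm(
  xyz=[
    [0,0,-0.006],
    [0,0,-0.012],
    [0,0,-0.012],
    [0,0,-0.012],
    [0,0,-0.012],
    [0,0,-0.012],
    [0,0,-0.012],
    [0,0,-0.012],
    [0,0,-0.01],
    [0,0,0],
  ],
  turn=[0,0,0,0,0,0,0,0,0,0],
)

```text
clock: 13.92
tool_pos: [0.527, 0.0871, 0.1784]
ee_rot: [-0.012, 1.0, -0.0, 0.002]
force: [0.6, 0.0, -1.4]
opening: 0.0295
gripper_force: 25.0
```

Emit:
step_arm(
  xyz=[
    [0,0,0],
    [0,0,0],
  ],
  turn=[0,0],
)

```text
clock: 14.08
tool_pos: [0.5251, 0.0872, 0.1758]
ee_rot: [-0.012, 1.0, 0.0, -0.001]
force: [-0.9, -0.7, -1.5]
opening: 0.0294
gripper_force: 25.0
```

```bash
cat > probe.py <<'E'
from h import *
import sys
# bearing of probe axis (handle dark, nose/front light) vs TCP, from side and scene depth clouds
tag=sys.argv[1]; st=ctrl.state(); t=np.array(st['tool_pos']); print('tcp',t.round(4),'f',st['force'].round(2),st['opening'])
for n in('side','scene'):
    shot(n,n+tag); im,P,cm=load(n+tag); d=P-t
    m=(abs(d[...,0])<.03)&(abs(d[...,1])<.03)&(d[...,2]<.02)&(d[...,2]>-.075)
    m=cv2.morphologyEx(m.astype('uint8'),cv2.MORPH_OPEN,np.ones((2,2)))>0
    v,u=np.where(m)
    hd=cm[2][:,2][:2]/np.linalg.norm(cm[2][:,2][:2])
    print(n,'lowest rel z',d[m][:,2].min().round(4))
    for w in range(v.min(),v.max()+1,3):
        k=u[v==w]; c=im[w,int(k.mean())]; print(w,k.min(),k.max(),'rel',d[w,int(k.mean())].round(4),c)
E
python3 probe.py a
```

```text
tcp [0.5251 0.0872 0.1758] f [-0.95 -0.73 -1.49] 0.029399742766955034
side lowest rel z -0.181
141 248 259 rel [-0.0054 -0.0151  0.0187] [27 27 26]
144 248 260 rel [-0.0017 -0.0129  0.009 ] [31 32 30]
147 247 261 rel [-0.0029 -0.0144  0.0023] [3 3 3]
150 248 259 rel [-0.0071 -0.0163 -0.0033] [183 181 173]
153 249 259 rel [-0.0015 -0.0111 -0.0152] [153 151 146]
156 249 259 rel [-0.0011 -0.0101 -0.0237] [154 152 145]
159 249 259 rel [-0.0025 -0.0119 -0.0305] [151 150 144]
162 250 259 rel [-0.0022 -0.0108 -0.0392] [147 146 140]
165 250 258 rel [-0.0037 -0.0128 -0.0459] [142 140 135]
168 251 258 rel [-0.0021 -0.0097 -0.0561] [178 168 161]
171 254 255 rel [ 0.0941  0.146  -0.1757] [152 150 142]
scene lowest rel z -0.1795
147 232 244 rel [-0.0045 -0.0167  0.0183] [26 26 24]
150 232 244 rel [-0.0047 -0.0163  0.0112] [24 26 24]
153 232 244 rel [-0.0044 -0.0149  0.0036] [44 41 39]
156 231 245 rel [-0.0064 -0.0174 -0.0025] [142 139 133]
159 233 244 rel [-0.0053 -0.0148 -0.0107] [130 126 122]
162 233 244 rel [-0.0058 -0.0147 -0.0179] [151 147 142]
165 233 244 rel [-0.0058 -0.014  -0.0254] [149 146 140]
168 234 244 rel [-0.0038 -0.0142 -0.0332] [139 137 131]
171 234 244 rel [-0.0034 -0.0126 -0.0412] [136 133 128]
174 235 243 rel [-0.0029 -0.011  -0.0493] [135 130 126]
177 236 243 rel [-0.0036 -0.0113 -0.0565] [163 153 148]
180 237 242 rel [ 0.1386  0.2289 -0.1776] [147 138 123]
```

```bash
python3 - <<'E'
from h import *
shot('wrist','w7'); im,P,cm=load('w7'); t=np.array(ctrl.state()['tool_pos'])
K,k1,Rc,c=cm
for z in(-.0635,-.04,0,.022): print(z,cv2.projectPoints((t+[0,0,z]).reshape(1,3),cv2.Rodrigues(Rc.T)[0],-Rc.T@c,K,np.array([k1,0,0,0,0.]))[0].ravel().round(1))
im,P,cm=load('w7'); d=P-t
m=(abs(d[...,0])<.04)&(abs(d[...,1])<.03)&(d[...,2]<.015)&(d[...,2]>-.08); v,u=np.where(m); print(len(v), (u.min(),u.max(),v.min(),v.max()) if len(v) else '')
a=im[190:300,200:350,::-1]; b=load('sidea')[0][125:185,215:295,::-1]
cv2.imwrite('pics/c7.png',np.vstack([cv2.resize(a,(450,330),interpolation=2),cv2.resize(b,(450,270),interpolation=2)]))
E
```

```text
-0.0635 [273.4 215.1]
-0.04 [273.6 226.1]
0 [273.8 250.7]
0.022 [274.  268.6]
1542 (np.int64(242), np.int64(303), np.int64(204), np.int64(257))
```

View pics/c7.png

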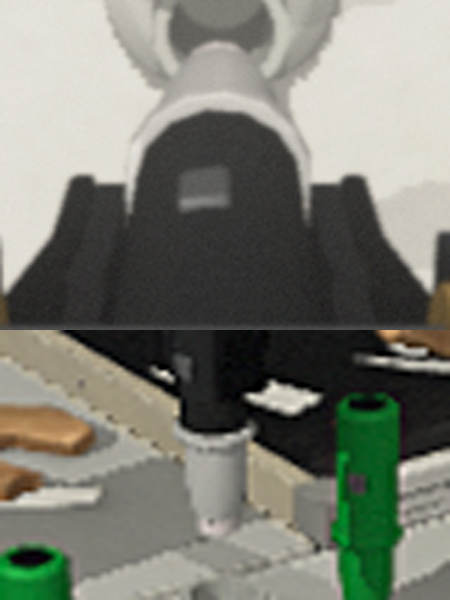

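The wrist crop shows the handle, collar, aluminium front and the nose's front edge at about (272,204). The side crop shows the probe hanging upright. I'll derive the nose offset from the TCP.

```bash
cat > wn.py <<'E'
from h import *
def nose(name,t):
    im,P,cm=load(name); K,k1,Rc,c=cm
    d=P-t; m=(abs(d[...,0])<.04)&(abs(d[...,1])<.03)&(d[...,2]<.015)&(d[...,2]>-.075)
    for v in range(200,226,2):
        u=np.where(m[v])[0]
        if len(u): print(v,u.min(),u.max(),(u.min()+u.max())/2,d[v,int(u.mean())].round(4),im[v,int(u.mean())])
    for X in([-.009,0,-.0635],[-.009,0,-.0535],[-.0135,0,-.0535],[-.0175,0,-.0065]):
        print(X,cv2.projectPoints((t+X).reshape(1,3),cv2.Rodrigues(Rc.T)[0],-Rc.T@c,K,np.array([k1,0,0,0,0.]))[0].ravel().round(1))
E
python3 - <<'E'
from wn import *
nose('w7',np.array(ctrl.state()['tool_pos']))
E
```

```text
204 270 277 273.5 [-0.0082 -0.0005 -0.0636] [178 170 165]
206 265 280 272.5 [-0.0102 -0.0013 -0.0515] [179 174 168]
208 264 282 273.0 [-0.0117 -0.0006 -0.0419] [175 172 163]
210 262 283 272.5 [-0.0126 -0.0013 -0.0348] [180 175 169]
212 260 285 272.5 [-0.0123 -0.0013 -0.0313] [184 180 173]
214 259 287 273.0 [-0.0126 -0.0007 -0.0264] [182 177 170]
216 257 288 272.5 [-0.0126 -0.0013 -0.0226] [185 182 173]
218 256 290 273.0 [-0.0164 -0.0008 -0.0072] [184 180 174]
220 255 291 273.0 [-0.0167 -0.0008 -0.003 ] [197 194 184]
222 254 292 273.0 [-0.016  -0.0008 -0.0016] [214 210 203]
224 253 292 272.5 [-0.0146 -0.0013 -0.0024] [200 197 188]
[-0.009, 0, -0.0635] [273.8 202.9]
[-0.009, 0, -0.0535] [273.8 207. ]
[-0.0135, 0, -0.0535] [274.  200.6]
[-0.0175, 0, -0.0065] [274.6 216.5]
```

Emit:
step_arm(
  xyz=[
    [0,-0.01,0],
    [0,-0.02,0],
    [0,-0.027,0],
    [0,-0.027,0],
    [0,-0.027,0],
    [0,-0.027,0],
    [0,-0.027,0],
    [0,-0.027,0],
    [0,-0.027,0],
    [0,-0.027,0],
  ],
  turn=[0,0,0,0,0,0,0,0,0,0],
)

```text
clock: 15.07
tool_pos: [0.5311, -0.1608, 0.1759]
ee_rot: [-0.012, 1.0, 0.0, -0.0]
force: [0.1, 0.5, -1.9]
opening: 0.0292
gripper_force: 25.0
```

Emit:
step_arm(
  xyz=[
    [0,-0.027,0],
    [0,-0.022,0],
    [0,-0.014,0],
    [0,-0.006,0],
    [0,0,0],
    [0,0,0],
    [0,0,0],
  ],
  turn=[0,0,0,0,0,0,0],
)

```text
clock: 15.65
tool_pos: [0.533, -0.2262, 0.1761]
ee_rot: [-0.013, 1.0, 0.001, -0.001]
force: [0.2, 1.0, -1.4]
opening: 0.0291
gripper_force: 25.0
```

```bash
python3 - <<'E'
from wn import *
shot('wrist','w8'); s=ctrl.state(); print(s['tool_pos'],s['force'],s['opening'],Ro.from_quat(s['ee_rot']).as_matrix().round(4).tolist())
im,P,cm=load('w8')
# spot visible?
K,k1,Rc,c=cm
for X in([.5346,-.2289,.0345],[.5256,-.2289,.0345]): print(cv2.projectPoints(np.float64(X).reshape(1,3),cv2.Rodrigues(Rc.T)[0],-Rc.T@c,K,np.array([k1,0,0,0,0.]))[0].ravel().round(1))
m=((im.min(2)>125)&(im[...,0].astype(int)-im[...,2]>40)).astype('uint8'); m[:,:240]=0;m[:,310:]=0;m[:150]=0;m[230:]=0
n,l,st,ce=cv2.connectedComponentsWithStats(m); print([(a.tolist(),b.round(1).tolist()) for a,b in zip(st[1:],ce[1:]) if a[4]>10])
E
```

```text
[ 0.53313339 -0.22614168  0.17622157] [ 0.63896008 -0.67023215 -1.80770175] 0.02920366021020035 [[-0.9997, -0.0258, -0.0008], [-0.0258, 0.9997, 0.001], [0.0007, 0.001, -1.0]]
[270.  190.4]
[270.3 180.8]
[([240, 151, 38, 27, 178], [256.5, 160.7]), ([261, 182, 19, 18, 285], [270.1, 190.3])]
```

The spot is visible at (270.1,190.3), exactly where predicted. I'll shift y by -2 mm, descend to about 6 mm above it, and check again.

Emit:
step_arm(
  xyz=[
    [0,-0.002,0.01],
    [0,0,0.015],
    [0,0,0.015],
    [0,0,0.015],
    [0,0,0.01],
    [0,0,0.007],
    [0,0,0],
    [0,0,0],
    [0,0,0],
    [0,0,0],
  ],
  turn=[0,0,0,0,0,0,0,0,0,0],
)

```text
clock: 16.53
tool_pos: [0.5341, -0.2301, 0.1052]
ee_rot: [-0.012, 1.0, -0.001, 0.001]
force: [0.5, -0.9, -1.1]
opening: 0.0297
gripper_force: 25.0
```

```bash
cat > look.py <<'E'
from wn import *
import sys
g=sys.argv[1]
s=ctrl.state(); t=np.array(s['tool_pos']); print(t.round(4),s['force'].round(2),s['opening'])
rows=[]
for n,(x0,x1,y0,y1) in dict(wrist=(235,310,165,225),side=(310,375,225,290),scene=(300,360,220,285)).items():
    shot(n,n+g); im,P,cm=load(n+g); rows.append(cv2.resize(im[y0:y1,x0:x1,::-1],(400,400) if n!='wrist' else (400,320),interpolation=2))
    K,k1,Rc,c=cm
    pj=lambda X:cv2.projectPoints(np.float64(X).reshape(1,3),cv2.Rodrigues(Rc.T)[0],-Rc.T@c,K,np.array([k1,0,0,0,0.]))[0].ravel().round(1)
    print(n,'spot',pj([.5350,-.2288,.0345]),'nose model',pj(t+[.001,-.0007,-.0635]))
    m=((im.min(2)>120)&(im[...,0].astype(int)-im[...,2]>35)).astype('uint8'); k=np.zeros_like(m); k[y0:y1,x0:x1]=1
    nn,l,st,ce=cv2.connectedComponentsWithStats(m*k); print([(a.tolist(),b.round(1).tolist()) for a,b in zip(st[1:],ce[1:]) if a[4]>8])
rows=[cv2.resize(r,(266,400)) if 0 else cv2.copyMakeBorder(r,0,400-r.shape[0],0,0,0) for r in rows]
cv2.imwrite(f'pics/look{g}.png',cv2.resize(np.hstack(rows),(798,266)))
nose('wrist'+g,t)
E
python3 look.py 1
```

```text
[ 0.5341 -0.2301  0.1052] [ 0.51 -0.86 -1.07] 0.029658974159117585
wrist spot [275.3 212.8] nose model [272.5 216. ]
[([235, 165, 49, 35, 372], [255.2, 177.4]), ([295, 165, 12, 7, 25], [300.7, 167.8]), ([262, 201, 26, 12, 90], [277.5, 205.1])]
side spot [342.  265.1] nose model [343.1 263.1]
[([337, 276, 9, 2, 15], [340.9, 276.5]), ([348, 277, 4, 4, 9], [349.8, 278.1])]
scene spot [329.7 260.2] nose model [330.5 257.5]
[]
200 233 314 273.5 [-0.0084 -0.0006 -0.0723] [181 132 100]
202 233 314 273.5 [-0.0069 -0.0005 -0.072 ] [221 191 147]
204 233 314 273.5 [-0.0084 -0.0013 -0.0619] [223 208 195]
206 233 314 273.5 [-0.0102 -0.0006 -0.0507] [187 180 174]
208 234 314 274.0 [-0.0121 -0.     -0.0401] [187 181 173]
210 234 314 274.0 [-0.0125 -0.0007 -0.0343] [192 187 179]
212 233 313 273.0 [-0.0123 -0.0013 -0.031 ] [193 190 181]
214 233 313 273.0 [-0.0129 -0.0007 -0.0251] [193 188 181]
216 233 309 271.0 [-0.0123 -0.0019 -0.0228] [193 190 182]
218 234 305 269.5 [-0.0119 -0.0031 -0.0203] [192 188 182]
220 234 303 268.5 [-0.0161 -0.0035 -0.0041] [207 201 193]
222 233 303 268.0 [-0.0158 -0.0035 -0.0017] [228 224 220]
224 233 302 267.5 [-0.0144 -0.004  -0.0024] [219 213 206]
[-0.009, 0, -0.0635] [273.8 202.5]
[-0.009, 0, -0.0535] [273.9 206.6]
[-0.0135, 0, -0.0535] [274.1 200.2]
[-0.0175, 0, -0.0065] [274.5 216.4]
```

View pics/look1.png

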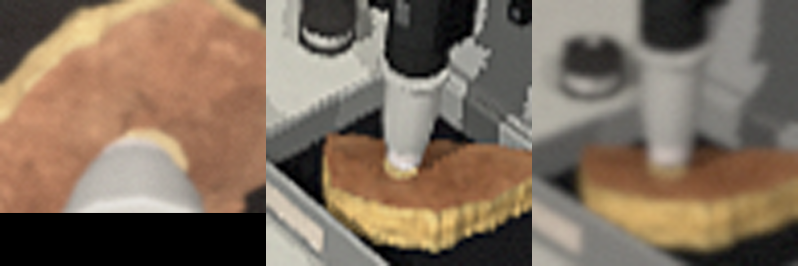

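The wrist view shows the nose about 2–3 px left (-y) of the spot at (275,213). The side and scene views show it about 1 px to the right of the spot. I'll correct by +1.8 mm in y and -0.5 mm in x, and lower a little.

Emit:
step_arm(
  xyz=[
    [0.0005,0.0018,0.002],
    [0,0,0.002],
    [0,0,0],
    [0,0,0],
    [0,0,0],
  ],
  turn=[0,0,0,0,0],
)

```text
clock: 17.1
tool_pos: [0.5329, -0.2279, 0.1003]
ee_rot: [-0.012, 1.0, 0.0, -0.0]
force: [0.6, -0.9, -1.4]
opening: 0.029
gripper_force: 25.0
```

```bash
python3 - <<'E'
from h import *
t=[]
def spotnose(n):
    shot(n,n+'L'); im,P,cm=load(n+'L'); return im
im=spotnose('wrist'); s=ctrl.state(); print(s['tool_pos'],s['force'])
for v in range(198,216,2):
    print(v,' '.join(f"{a}/{a-b:d}" for a,b in zip(im[v,256:292:2,0].astype(int),im[v,256:292:2,2].astype(int))))
for n,(u0,u1,v0,v1) in dict(side=(333,353,258,272),scene=(322,340,253,267)).items():
    im=spotnose(n); print(n,u0)
    for v in range(v0,v1): print(v,' '.join(f"{a}/{a-b:d}" for a,b in zip(im[v,u0:u1,0].astype(int),im[v,u0:u1,2].astype(int))))
for n in('s5','sc5'):
    im,P,cm=load(n); c=(342,265) if n=='s5' else (330,260); print(n)
    for v in range(c[1]-5,c[1]+6): print(v,' '.join(str(a) for a in im[v,c[0]-8:c[0]+9,2]))
E
```

```text
[ 0.53296041 -0.2280185   0.10032917] [-0.34425518  0.29522037 -1.50098131]
198 189/81 193/82 188/79 189/80 185/81 179/79 169/75 165/74 158/71 152/69 160/74 176/81 172/78 172/79 157/72 157/69 167/75 171/75
200 196/82 195/83 188/79 188/80 188/81 165/73 156/71 172/76 170/76 158/72 162/75 171/80 153/72 156/72 156/71 161/73 175/76 175/79
202 191/80 194/81 192/81 190/83 186/80 164/72 160/69 171/75 170/74 156/70 157/70 160/73 152/67 157/69 156/70 154/73 161/73 164/71
204 197/83 203/86 195/81 191/80 189/80 171/66 184/48 204/30 212/25 204/28 191/37 172/52 159/67 157/70 154/68 149/67 155/71 153/71
206 197/85 206/86 193/81 185/78 193/58 198/23 198/17 195/16 191/13 189/13 192/14 194/18 177/38 164/65 160/72 163/74 164/71 160/71
208 181/79 188/83 185/77 184/62 186/22 186/12 185/12 185/13 188/11 186/12 182/10 177/13 173/13 170/30 161/67 161/72 156/70 161/73
210 175/77 175/75 169/58 175/22 182/12 189/11 190/10 188/13 192/12 192/13 188/12 182/12 177/11 169/13 154/42 154/67 149/72 156/70
212 170/76 168/70 172/27 179/11 188/11 187/11 191/13 193/13 197/13 194/11 192/13 184/10 183/13 177/12 164/14 149/4
[... 4407 characters left out ...]
70 65 57 58 60 58 59 55
270 72 69 66 64 70 67 71 72 75 74 73 64 57 58 64 63 62
sc5
255 61 51 39 38 38 34 37 38 36 33 35 32 35 33 29 31 33
256 57 47 45 40 46 48 47 50 48 46 50 46 45 43 40 41 43
257 54 51 46 49 55 58 66 63 63 61 63 56 53 50 49 51 52
258 54 53 52 53 64 76 88 84 84 80 75 70 63 54 50 52 49
259 53 54 55 61 79 94 101 101 99 98 94 85 72 59 49 48 50
260 55 56 58 65 85 101 108 106 107 107 103 96 83 61 50 47 47
261 53 52 57 66 81 97 102 104 104 104 101 93 82 64 50 50 53
262 53 53 53 62 72 84 93 95 97 95 92 84 71 56 50 50 49
263 56 55 52 57 60 70 76 78 83 79 73 67 62 53 50 53 49
264 61 57 58 56 59 62 66 70 68 66 66 57 56 52 53 52 50
265 64 59 58 55 57 61 58 64 64 62 62 60 55 59 55 54 55
```

In the near-contact views the nose covers the spot to within about 0.5 mm. I'll make a small trim, then lower while watching the force; the baseline is about -1.5 N.

Emit:
step_arm(
  xyz=[
    [0,-0.0003,0.001],
    [0,0,0.001],
    [0,0,0],
    [0,0,0],
  ],
  turn=[0,0,0,0],
)

```text
clock: 17.58
tool_pos: [0.5328, -0.2282, 0.0982]
ee_rot: [-0.012, 1.0, 0.0, -0.0]
force: [-0.2, 0.2, -1.7]
opening: 0.0291
gripper_force: 25.0
```

Emit:
step_arm(
  xyz=[
    [0,0,0.001],
    [0,0,0],
    [0,0,0],
  ],
  turn=[0,0,0],
)

```text
clock: 17.83
tool_pos: [0.533, -0.2283, 0.0976]
ee_rot: [-0.012, 1.0, -0.0, 0.0]
force: [-0.7, 0.3, 0.2]
opening: 0.0295
gripper_force: 25.0
```

Emit:
step_arm(
  xyz=[
    [0,0,0.001],
    [0,0,0],
    [0,0,0],
  ],
  turn=[0,0,0],
)

```text
clock: 18.08
tool_pos: [0.533, -0.2283, 0.0965]
ee_rot: [-0.012, 1.0, -0.0, 0.0]
force: [-0.2, -0.1, 1.6]
opening: 0.0295
gripper_force: 25.0
```

```bash
cat > avg.py <<'E'
from h import *
f=[];p=[]
for i in range(10):
    ctrl.get_image('side'); s=ctrl.state(); f.append(s['force']); p.append(s['tool_pos'])
f=np.array(f); print(s['clock'],np.mean(f,0).round(2),f[:,2].std().round(2),np.mean(p,0).round(5))
E
python3 avg.py
```

```text
18.5833 [-0.11  0.12  0.7 ] 0.53 [ 0.533   -0.2283   0.09642]
```

Net force is 2.2 N, so about 1.5 mm pressed, with contact near z = 0.0979. Going 2.5 mm further.

Emit:
step_arm(
  xyz=[
    [0,0,0.001],
    [0,0,0.001],
    [0,0,0.0005],
    [0,0,0],
    [0,0,0],
  ],
  turn=[0,0,0,0,0],
)

```text
clock: 19.0
tool_pos: [0.533, -0.2283, 0.0939]
ee_rot: [-0.012, 1.0, -0.0, 0.0]
force: [-0.7, 0.2, 1.8]
opening: 0.0293
gripper_force: 25.0
```

```bash
python3 avg.py; python3 look.py 2 | head -8; python3 - <<'E'
from h import *
a=load('side2')[0]; 
for v in range(258,273): print(v,' '.join(f"{x}/{x-y:d}" for x,y in zip(a[v,334:352,0].astype(int),a[v,334:352,2].astype(int))))
# sherd shift check: brown mask in wrist/side vs s5 outside probe
for p,q in(('s5','side2'),('sc5','scene2')):
    A,P,_=load(p);B,P2,_=load(q); m=lambda i:((i[...,0].astype(int)-i[...,2]>40)).astype('uint8')
    k=np.zeros(A.shape[:2],'uint8'); k[225:300,300:400]=1
    x,y=m(A)*k,m(B)*k; print(p,x.sum(),y.sum(),'lost',((x==1)&(y==0)).sum(),'gained',((x==0)&(y==1)).sum())
E
python3 lid.py s9
```

```text
19.5 [-0.13  0.45  1.68] 0.39 [ 0.53298 -0.2283   0.0939 ]
[ 0.533  -0.2283  0.0939] [ 0.04 -0.07  1.2 ] 0.029332544918206544
wrist spot [272.7 219.3] nose model [272.4 216.1]
[([235, 165, 71, 36, 437], [260.7, 178.2])]
side spot [342.  265.1] nose model [341.6 266.9]
[([337, 276, 9, 2, 13], [341.0, 276.5]), ([348, 277, 4, 4, 9], [349.8, 278.1])]
scene spot [329.7 260.2] nose model [329.3 262.2]
[]
200 233 316 274.5 [-0.0115  0.0001 -0.0615] [151 108  83]
258 105/55 65/35 58/10 164/5 181/8 179/10 182/8 186/10 183/9 182/10 180/10 171/10 159/9 152/7 135/4 109/3 9/-8 15/-7
259 133/72 114/64 106/50 150/10 181/7 179/8 182/8 183/9 179/9 179/9 180/10 166/8 157/8 150/9 132/6 100/27 55/29 80/43
260 126/68 124/69 120/62 141/16 179/6 177/9 183/10 182/8 179/10 179/8 176/10 167/7 153/9 145/8 131/0 91/46 94/53 104/58
261 121/68 121/70 117/65 132/23 176/5 176/8 183/11 179/9 179/11 178/9 171/8 161/8 155/9 136/5 121/8 85/49 99/56 101/55
262 123/70 120/71 119/70 128/29 173/2 176/9 179/9 179/10 180/11 176/10 169/9 157/7 147/7 129/2 99/29 91/56 91/52 93/51
263 126/71 126/69 122/70 129/31 172/2 176/10 17
[... 744 characters left out ...]
143/75 162/77 155/77 145/83 136/80 133/77 139/78 140/80 138/78 141/79 137/78
270 158/85 153/81 148/81 146/81 146/77 149/81 152/80 154/80 159/81 160/85 152/80 147/79 138/74 141/80 146/81 150/86 152/85 142/81
271 156/82 157/80 156/84 151/83 145/80 151/82 154/80 154/81 151/79 157/82 157/83 152/81 146/80 147/84 151/83 155/86 151/85 139/81
272 158/81 164/84 162/84 156/84 148/83 151/83 150/84 151/82 149/78 155/82 162/86 159/85 156/83 151/82 153/84 154/84 145/83 139/79
s5 1206 1103 lost 105 gained 2
sc5 1138 1051 lost 91 gained 4
0.02924110085642015 24.977570191549603 [-0.39410455 -0.3397302   2.03430375] [ 0.53297212 -0.22831416  0.09388405]
849 781 angle 1.9157614163967538 [0.35933312 0.00899951]
```

View pics/look2.png

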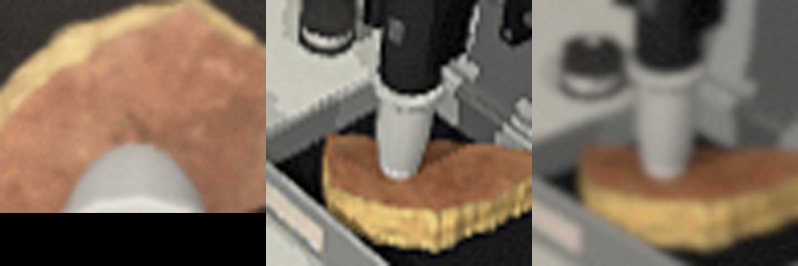

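The net force is 3.2 N, which means 4 mm pressed. The nose's lower edge coincides with where the spot's edge was in the side view, and centring is within about 1 mm. The sherd's outline is unchanged and the lid is at its stop, so I'm handing in.

```bash
python3 -c "
from station import ctrl
print(ctrl.sign_off())"
```

```text
the job is handed in; nothing more can be done
None
```

I folded the lid back to its stop and handed the job in with the probe still held upright on the pale spot, centred to within about 1 mm and the nose pressed in about 4 mm; the sherd's outline did not move in the images.

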